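Refill the laundry-room caddy

ROBOT

A 6-joint arm with a two-finger parallel gripper is mounted at the origin on the work surface. World frame = base frame: x ahead of the robot, y to its left, z up, the work surface at z = 0. Lengths are in m, angles in degrees, forces in N, time in s.
With the tool pointing down it reaches from about 0.375 to 0.9 m from the base axis. Payload 3.1 kg.
Tool frame: the origin (TCP) lies on the centre line of the jaws, within the pads' length; the fingertips stand 8 mm ahead of it and the grasp point (between the pads) lies 11 mm behind it; z points along the fingers, y is the line along which they close (so a half turn about z gives the same grasp; the last joint's range is limited). The gripper opens to 87 mm and grips with 3 to 60 N. Pads are 19 mm wide; open, the fingers measure 117 mm over their backs; the gripper's body (75 mm by 190 mm) begins 51 mm behind the grasp point.
Start: joints at [-77.894, 30.224, 82.088, -0, 67.689, -10.227], TCP at [0.238, -0.578, 0.231] pointing down, gripper open.
Joint ranges: [-176.69, 176.69], [-43.24, 126.21], [12.49, 139.97], [-82, 262], [0, 151.66], [-163.58, 163.58]. Speed limits (degrees/s): [159.86, 159.86, 180, 180, 180, 180].

INTERFACE

Orientations are given as a 3x3 rotation matrix whose columns are the frame's x, y, z axes.
In Python, from rig import * gives the robot as it stands.
- The arm moves only by the tool step_arm, never from a script. Its argument "targets" is a list of rows, each a list of 5 numbers: the opening, from -1 (shut) to 1 (fully open), then the shift along the world's x, y, z normalised to -1 to 1, where 1 is 0.25 m, then the turn about the world's z normalised to -1 to 1, where 1 is 180 degrees. In form: [[fingers, x, y, z, turn], ...]. A call has 1 to 20 rows; each row is the pose to reach, as a shift and turn from the pose commanded when the call began, turning the shorter way round; what a row does not reach only later rows make up. A row lasts 1/10 s, in which the tool goes at most 50 mm and 8.59 degrees, less where a joint would pass 70% of its speed; a pose out of reach is approached as far as the arm can. A call with a number of a shift or a turn outside -1 to 1 is refused whole. A call with a gripper value outside its range is refused whole. The fingers move at their own pace and stop on an object; the grip force is fixed at half the most. Time passes only in rows, so rows that repeat a pose let the fingers close. It gives the time, the measured TCP pose, the force, the opening and the grip force at its end, in the units of the state.
- read_state(): the state, without advancing time (a new reading comes with each control period).
- capture(name): name is "side" or "top"; returns a dict with "color" (384x512x3 uint8, red, green, blue), "mtx" (3x3 intrinsics, pixels), "k1" (the pictures are not rectified: a ray, as slopes to the right and down, at radius r is drawn at 1 + k1 r^2 times it, then the intrinsics apply), "pose" (4x4, takes a point from camera to world coordinates). Camera axes: x right, y down, z forward; pixel columns grow to the right and rows downward; lengths in m; the calibration is good to about 2 mm. A picture is of the moment at which its call begins. There is no depth.
- hand_in(): hands the job in; it is judged then, once.
The state is a dict: "time_s": time; "joint_positions": joint angles; "qvel": joint speeds; "tau": joint torques, N m; "position": TCP position; "tcp_rot": TCP orientation; "force": force on the tool from outside, world axes, zero at the start; "moment": the same for the moment, N m; "opening": opening from 0.0 (shut) to 1.0 (fully open); "grasp_force": force on a finger pad.
Only numpy, scipy, OpenCV 4.12 (cv2) and the standard library are available. Lean on these libraries where they do the work, as an engineer would, in place of code of your own. Each camera call takes 0.05 s, during which the arm holds its last target. There are 200 camera calls.

TASK

Put the caddy back in order: lay the oblong scrubbing brush, still bristles up, in the long trough, the rectangular bar of soap in the ribbed soap dish, stand the small capped bottle upright in the round socket and stand the roll of label tape over the post, all resting fully down in their inserts. The open dosing cup, which looks like the roll, and the round soap do not belong in the caddy: leave them where they are on the table.

Things in the scene. Friction and masses are not known exactly. Their poses are not given: they have to be found in the camera images.
- scrub_brush: Wooden scrubbing brush lying on its back, loose. Wood block 110 x 44 x 22 mm (x long, y across, z up), pale bristles on top, inset 6 mm or more from the long sides, up to 40 mm high in all. Origin: centre of the underside of the wood. 60 to 130 g. Starts on the table with its length within about 25 degrees of the world's y. Either end may face either way in the trough.
- soap_bar: Rectangular bar of yellowish soap, 80 x 50 x 26 mm (x long, y across, z up), loose, with a shallow mark on top. Origin: centre of its underside. 80 to 170 g. Starts on the table with its length within about 30 degrees of the world's y.
- stain_bottle: Small white upright stain-remover bottle with a dark cap, loose: round body 44 mm in diameter with straight sides from 0 to 46 mm height, then a shoulder and a cap of 21 mm diameter up to 62 mm. Origin: centre of its underside, z up. 55 to 115 g.
- label_roll: White roll of label tape standing on end, loose: a tube 56 mm outside diameter, 38 mm bore open right through (the table shows through it), 50 mm high. Origin: centre of its underside, z along the bore, up. 50 to 100 g.
- dosing_cup: LOOK-ALIKE, not for the caddy: white plastic dosing cup with a closed bottom, slightly narrower at the foot, 56 mm diameter at the rim, 50 mm high, loose. Origin: centre of its underside. Must stay where it is.
- round_soap: LOOK-ALIKE, not for the caddy: round cake of the same yellowish soap, 60 mm diameter, 26 mm high, loose. Origin: centre of its underside. Must stay where it is.
- trough: Brush's insert: long open trough, 128 x 62 mm inside (x by y), rim 12 mm above the origin (keep fingers above it); brush rests 4 mm above the origin, length along x. Fixed plate 134 x 94 mm (x by y), origin at the centre of its underside, 4 mm above the table; z up. 
- soap_dish: Soap bar's insert: rectangular dish with four ribs, 98 x 66 mm inside (x by y), rim 12 mm above the origin (keep fingers above it); ribs 3 mm high, so the soap rests 7 mm above the origin, its length along x. Fixed plate 134 x 94 mm (x by y), origin at the centre of its underside, 4 mm above the table; z up. 
- socket: Bottle's insert: round low collar at the centre of the plate, 61 mm inside and 67 mm outside diameter, rim 18 mm above the origin; the bottle rests 4 mm above the origin. Fixed plate 134 x 94 mm (x by y), origin at the centre of its underside, 4 mm above the table; z up. Four grey inserts stand in a row (pitch 100 mm along y, order varies) in a dark grey tray 414 x 150 mm, walls 18 mm high.
- post: Roll's insert: upright round post at the centre of the plate, 16 mm diameter, top 38 mm above the origin; the roll goes over it and rests 4 mm above the origin. Fixed plate 134 x 94 mm (x by y), origin at the centre of its underside, 4 mm above the table; z up. A loose clothes peg and a small scoop lie about too; jugs and boxes line the table's edges.
There are look-alikes about, which are no part of the job. Of the things that look like the scrub_brush, take the one that is nearest to the robot's base at the start.

How it is judged:
By the outcome, as a careful person would: the job done as asked, in the order asked, and still so for the second after the job is handed in, with the robot touching nothing.
It also fails if it takes over 128 s, if anything falls off the work surface, if the arm or the gripper's body presses on something with over 40 N, if the wrist force passes 120 N, or if a joint passes its speed limit or range.

## Working session

There is one attempt and no reset: what is moved stays moved. The work goes in short steps, Python scripts to look and compute and a tool call to move; the robot and the scene stay as the last step left them, time stands still between calls to the robot, and variables do not carry over. Pictures are saved under pics/ and viewed, at most 18 in all, crops included, and the job is handed in when it is done.

Besides the shell and the picture viewer there is one more tool, called after "Request:" as name(argument=value, ...) on one line, values as JSON. step_arm: Moves the arm, as the interface text tells. Scaled input: -1 to 1 covers 0.25 m each way for a shift and 180 degrees each way for a turn. Its arguments: {"type":"object","properties":{"targets":{"type":"array","items":{"type":"array","items":{"type":"number"}}}},"required":["targets"]}

```bash
mkdir -p pics; cat > h.py <<'E'
from rig import *
import numpy as np, cv2
def shot(n,f):
    c=capture(n); cv2.imwrite(f'pics/{f}.png',cv2.cvtColor(c['color'],cv2.COLOR_RGB2BGR))
    np.savez(f'pics/{f}.npz',**c); return c
def load(f): return dict(np.load(f'pics/{f}.npz'))
def world(c,uv,z):
    uv=np.array(uv,float).reshape(-1,1,2)
    p=cv2.undistortPoints(uv,c['mtx'],np.array([float(c['k1']),0,0,0.])).reshape(-1,2)
    d=np.c_[p,np.ones(len(p))]@c['pose'][:3,:3].T; o=c['pose'][:3,3]
    return o+d*((z-o[2])/d[:,2])[:,None]
def pix(c,P):
    T=np.linalg.inv(c['pose']); P=np.array(P,float).reshape(-1,3)
    return cv2.projectPoints(P,cv2.Rodrigues(T[:3,:3])[0],T[:3,3],c['mtx'],np.array([float(c['k1']),0,0,0.]))[0].reshape(-1,2)
E
python3 - <<'E'
from h import *
for n in('top','side'):
    c=shot(n,n+'0'); print(c['mtx'],c['k1'],c['pose'])
    cv2.imwrite(f'pics/{n}0b.png',cv2.resize(cv2.imread(f'pics/{n}0.png'),(800,600),interpolation=cv2.INTER_CUBIC))
print(read_state())
E
```

```text
[[448.78670853   0.         256.3447505 ]
 [  0.         448.78670853 199.43176285]
 [  0.           0.           1.        ]] -0.09101363317543222 [[-3.19599392e-03 -9.97784352e-01  6.64542955e-02  4.54318536e-01]
 [-9.99994701e-01  3.14782269e-03 -8.29574156e-04  5.99661176e-02]
 [ 6.18549772e-04 -6.64565947e-02 -9.97789125e-01  1.36645726e+00]
 [ 0.00000000e+00  0.00000000e+00  0.00000000e+00  1.00000000e+00]]
[[347.59591857   0.         256.45574299]
 [  0.         347.59591857 194.07449578]
 [  0.           0.           1.        ]] -0.06412790374280866 [[-0.91157282 -0.26841628  0.31142847  0.18552502]
 [-0.41068884  0.55905609 -0.72027145  0.90148732]
 [ 0.0192266  -0.78448008 -0.61985591  0.76149997]
 [ 0.          0.          0.          1.        ]]
{'time_s': 0.1, 'joint_positions': array([-7.78939341e+01,  3.02747542e+01,  8.21499361e+01,  1.35180481e-03,
        6.76903338e+01, -1.02282165e+01]), 'qvel': array([ 0.01049694, -0.08714305, -0.18069655,  0.08706226,  0.07055501,
       -0.03043153]), 'tau': array([-5.93590503e-04, -4.40985203e+01, -1.77150840e+01,  6.35881629e-02,
        5.34209178e-02, -4.31970329e-05]), 'position': array([ 0.23739025, -0.57745205,  0.22965258]), 'tcp_rot': array([[ 9.24985996e-01,  3.80000984e-01, -3.99684922e-04],
       [ 3.80001006e-01, -9.24983981e-01,  1.96747866e-03],
       [ 3.77941677e-04, -1.97177088e-03, -9.99997985e-01]]), 'force': array([-0.74425035,  0.23467318, -1.17224184]), 'moment': array([-0.03768153, -0.01530861,  0.03162668]), 'grasp_force': 0.0, 'opening': 0.9997214476326862}
```

View pics/top0b.png

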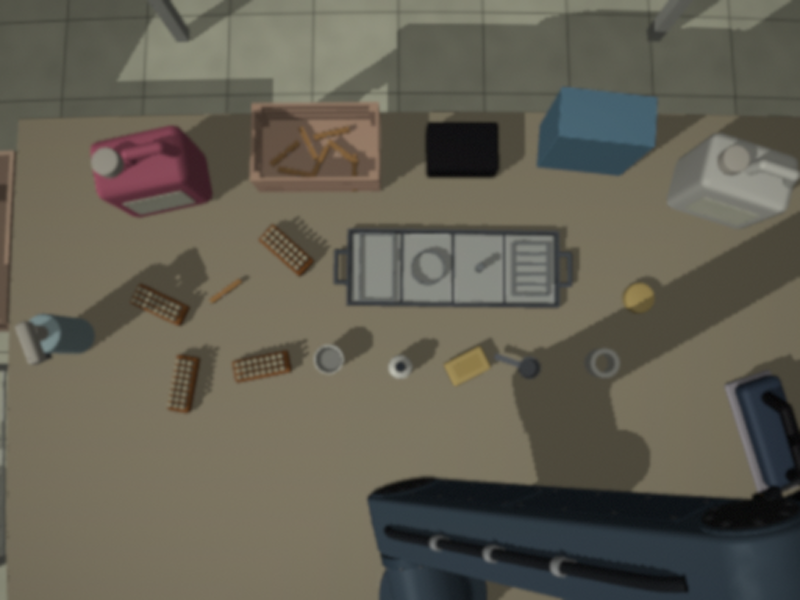

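View pics/side0b.png

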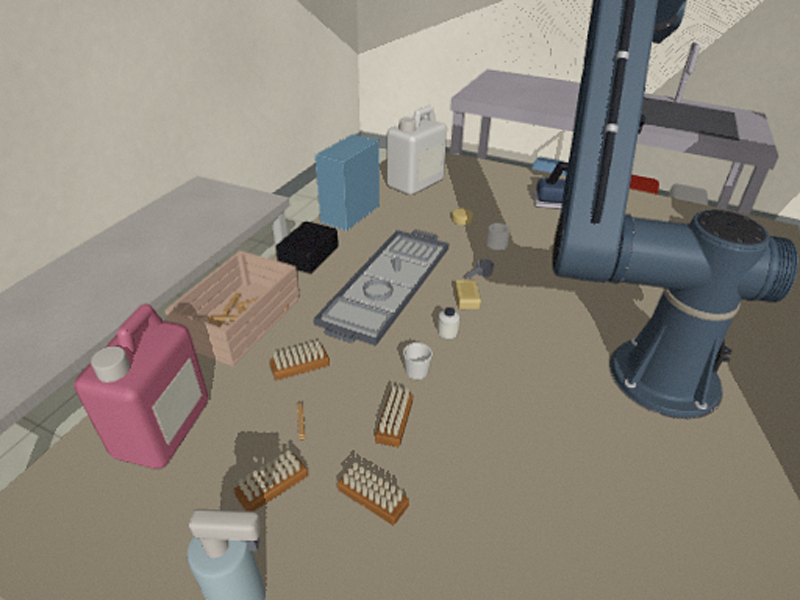

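The brush-like things sit at (262,366), (184,383), (160,304) and (287,250) in the 800-px top view. The roll or cup candidates are at (604,363) and (329,359), and the soaps at (467,365, bar) and (640,297, round). The bottle is at (400,367). The inserts, left to right, are trough, socket, post and dish, around v≈267.

```bash
python3 - <<'E'
from h import *
c=load('top0')
s=800/512
for n,uv,z in [('br1',(262,366),.03),('br2',(184,383),.03),('br3',(160,304),.03),('br4',(287,250),.03),('cup?',(329,359),.05),('roll?',(604,363),.05),('bot',(400,367),.06),('bar',(467,365),.026),('round',(640,297),.026),('trayTL',(348,231),.018),('TR',(558,231),.018),('BL',(348,305),.018),('BR',(558,305),.018),('scoop',(529,368),.02)]:
    p=world(c,np.array(uv)/s,z)[0]; print(n,p.round(3),np.hypot(p[0],p[1]).round(3))
im=cv2.imread('pics/top0.png')
def crop(im,u0,v0,w,h,f): return cv2.resize(im[v0:v0+h,u0:u0+w],None,fx=f,fy=f,interpolation=cv2.INTER_CUBIC)
a=crop(im,140,210,160,60,5); b=crop(im,280,175,160,75,5)*1
cv2.imwrite('pics/z1.png',cv2.convertScaleAbs(np.vstack([a,b[:300]]),alpha=1.4))
E
```

```text
br1 [0.44  0.324 0.03 ] 0.546
br2 [0.408 0.474 0.03 ] 0.625
br3 [0.56  0.524 0.03 ] 0.766
br4 [0.663 0.277 0.03 ] 0.719
cup? [0.453 0.193 0.05 ] 0.493
roll? [ 0.444 -0.325  0.05 ] 0.55
bot [0.438 0.06  0.06 ] 0.442
bar [ 0.441 -0.068  0.026] 0.446
round [ 0.571 -0.406  0.026] 0.7
trayTL [0.702 0.161 0.018] 0.72
TR [ 0.701 -0.249  0.018] 0.744
BL [0.557 0.16  0.018] 0.58
BR [ 0.556 -0.246  0.018] 0.608
scoop [ 0.435 -0.188  0.02 ] 0.473
```

View pics/z1.png

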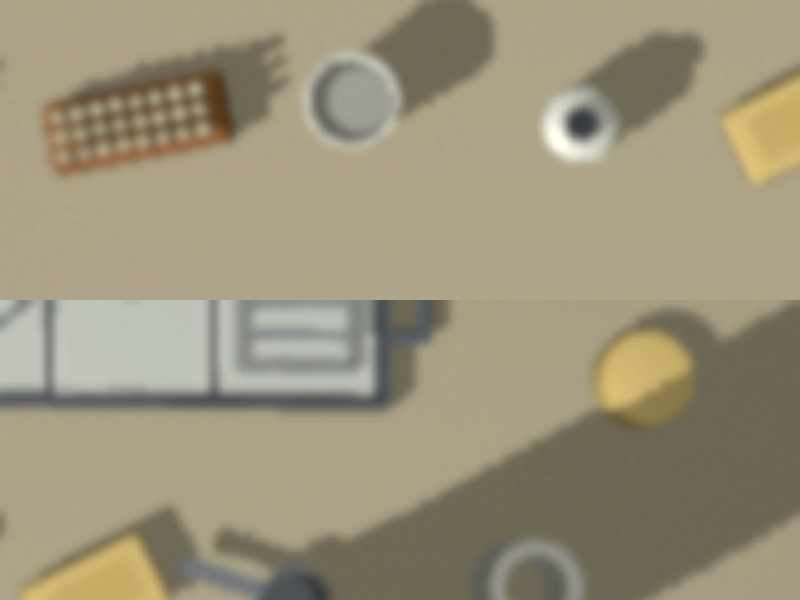

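The top crop shows the piece at (355,100) with a grey closed floor, so it is the cup. The ring at (535,585) shows the table through it, so that is the roll. The nearest brush is at (262,366), 0.55 m from the base. Next I'll fit poses by silhouette.

```bash
cat > fit.py <<'E'
from h import *
from scipy.optimize import minimize
def box(L,W,H,z0=0): return np.array([[a*L/2,b*W/2,z] for a in(1,-1) for b in(1,-1) for z in(z0,z0+H)])
def cyl(D,H,z0=0,n=40):
    t=np.linspace(0,2*np.pi,n); return np.array([[D/2*np.cos(a),D/2*np.sin(a),z] for a in t for z in(z0,z0+H)])
SS=4
def sil(c,pts,q,roi):
    a=q[2]; R=np.array([[np.cos(a),-np.sin(a),0],[np.sin(a),np.cos(a),0],[0,0,1]])
    uv=pix(c,pts@R.T+[q[0],q[1],0]); u0,v0,w,h=roi
    m=np.zeros((h*SS,w*SS),np.uint8)
    hull=cv2.convexHull(((uv-[u0-.5,v0-.5])*SS*16).astype(np.int32))
    cv2.fillConvexPoly(m,hull,255,cv2.LINE_8,4)
    return cv2.resize(m,(w,h),interpolation=cv2.INTER_AREA)/255.
def mask(c,kind,roi):
    u0,v0,w,h=roi; im=c['color'][v0:v0+h,u0:u0+w]; hsv=cv2.cvtColor(im,cv2.COLOR_RGB2HSV); H,S,V=[hsv[...,i].astype(int) for i in range(3)]
    if kind=='brown': m=(S>125)
    if kind=='yellow': m=(S>105)&(H>15)&(H<35)
    if kind=='white': m=(S<45)&(V>95)
    m=cv2.morphologyEx(m.astype(np.uint8),cv2.MORPH_CLOSE,np.ones((5,5)))
    n,l,st,_=cv2.connectedComponentsWithStats(m)
    k=1+np.argmax(st[1:,4]) if n>1 else 0
    m=(l==k).astype(np.uint8)
    cs,_=cv2.findContours(m,0,1); cv2.drawContours(m,cs,-1,1,-1)
    return m.astype(float)
def fit(c,pts,kind,q0,pad=14,yaw=True):
    uv=pix(c,pts+[q0[0],q0[1],0]); lo=np.maximum((uv.min(0)-pad).astype(int),0); hi=np.minimum((uv.max(0)+pad).astype(int),[511,383]); roi=(*lo,*(hi-lo))
    m=mask(c,kind,roi)
    f=lambda p:np.abs(sil(c,pts,[q0[0]+p[0]/100,q0[1]+p[1]/100,(q0[2]+p[2]*.2) if yaw else 0],roi)-m).sum()
    r=min((minimize(f,[0,0,k],method='Nelder-Mead',options=dict(initial_simplex=np.array([[0,0,k],[1,0,k],[0,1,k],[0,0,k+1]]))) for k in ((-1.5,0,1.5) if yaw else (0,))),key=lambda r:r.fun)
    p=r.x; return [round(q0[0]+p[0]/100,4),round(q0[1]+p[1]/100,4),round(np.degrees(q0[2]+p[2]*.2),1) if yaw else 0],round(r.fun/m.sum(),3)
E
python3 - <<'E'
from fit import *
h=np.pi/2
for n in('top0','side0'):
    c=load(n); print(n)
    print('brush',fit(c,box(.11,.044,.022),'brown',[.44,.324,h]))
    print('soap',fit(c,box(.08,.05,.026),'yellow',[.44,-.068,h]))
    print('bottle',fit(c,np.r_[cyl(.044,.046),cyl(.021,.062)],'white',[.438,.06,0],yaw=False))
    print('roll',fit(c,cyl(.056,.05),'white',[.444,-.325,0],yaw=False))
c=load('top0'); im=cv2.convertScaleAbs(c['color'],alpha=1.4)
# tray model overlay: centre from tray corner guess
x0,y0=.629,-.043
r=cv2.cvtColor(cv2.resize(im[140:202,208:372],None,fx=4.85,fy=4.85,interpolation=cv2.INTER_CUBIC),cv2.COLOR_RGB2BGR)
def draw(P,col):
    uv=(pix(c,P)-[208,140]+.5)*4.85-.5
    cv2.polylines(r,[uv.astype(np.int32).reshape(-1,1,2)],True,col,1)
def rect(x,y,a,b,z): return [[x+s*a/2,y+t*b/2,z] for s,t in((1,1),(1,-1),(-1,-1),(-1,1))]
draw(rect(x0,y0,.15,.414,.018),(0,0,255))
for k in range(4): draw(rect(x0,y0+.15-.1*k,.134,.094,.008),(0,255,0))
draw(rect(x0,y0+.15,.128,.062,.016),(255,0,0)); draw(rect(x0,y0-.15,.098,.066,.016),(255,0,0))
draw(cyl(.067,0,.022)[::2]+[x0,y0+.05,0],(255,0,0)); draw(cyl(.016,0,.042)[::2]+[x0,y0-.05,0],(255,0,0))
cv2.imwrite('pics/z2.png',r)
E
```

```text
top0
brush ([np.float64(0.487), np.float64(0.1736), np.float64(152.2)], np.float64(1.0))
soap ([np.float64(0.4418), np.float64(-0.0654), np.float64(116.1)], np.float64(0.191))
bottle ([np.float64(0.4384), np.float64(0.0633), 0], np.float64(0.111))
roll ([np.float64(0.4459), np.float64(-0.328), 0], np.float64(0.503))
side0
brush ([np.float64(0.4416), np.float64(0.3282), np.float64(102.5)], np.float64(0.223))
soap ([np.float64(0.4465), np.float64(-0.0761), np.float64(110.5)], np.float64(0.73))
bottle ([np.float64(0.4395), np.float64(0.0627), 0], np.float64(0.215))
roll ([np.float64(0.4446), np.float64(-0.3268), 0], np.float64(0.26))
```

View pics/z2.png

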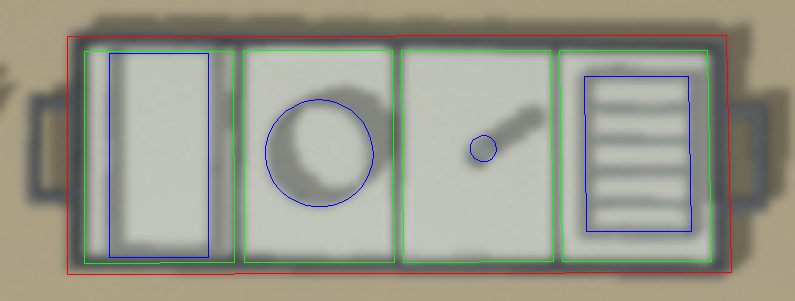

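The tray model at (0.629, -0.043) lines up to within about 3 mm, with the near edge suggesting x≈0.630. The masks for the brush and the soap need tuning.

```bash
python3 - <<'E'
from fit import *
import fit as F
for n,pts in (('top0',dict(wood=(149,234),bris=(160,235),table=(170,260),soap=(299,234),shad=(228,215))),('side0',dict(wood=(248,281),soap=(300,188),table=(300,260),cup=(267,225)))):
    hs=cv2.cvtColor(load(n)['color'],cv2.COLOR_RGB2HSV)
    print(n,{k:hs[v,u].tolist() for k,(u,v) in pts.items()})
def mask(c,kind,roi):
    u0,v0,w,h=roi; lab=cv2.cvtColor(c['color'][v0:v0+h,u0:u0+w],cv2.COLOR_RGB2LAB).astype(int)
    S=cv2.cvtColor(c['color'][v0:v0+h,u0:u0+w],cv2.COLOR_RGB2HSV).astype(int)
    bg=np.median(lab.reshape(-1,3),0)
    if kind=='brown': m=lab[...,1]>bg[1]+6
    else: m=lab[...,2]>bg[2]+11
    m=cv2.morphologyEx(np.pad(m.astype(np.uint8),6),cv2.MORPH_CLOSE,np.ones((5,5)))[6:-6,6:-6]
    n,l,st,_=cv2.connectedComponentsWithStats(m); m=(l==1+np.argmax(st[1:,4])).astype(np.uint8)
    cs,_=cv2.findContours(m,0,1); cv2.drawContours(m,[cv2.convexHull(x) for x in cs],-1,1,-1)
    return m.astype(float)
F.mask=mask
h=np.pi/2; rows=[]
for n in('top0','side0'):
    c=load(n)
    for nm,b,k,q in(('brush',box(.11,.044,.022),'brown',[.44,.326,h]),('soap',box(.08,.05,.026),'yellow',[.44,-.068,h])):
        q2,e=fit(c,b,k,q); print(n,nm,np.array(q2),e)
        if nm=='brush': print(fit(c,np.r_[b,box(.098,.032,.018,.022)],k,q))
        uv=pix(c,[[q2[0],q2[1],.01]])[0].astype(int); u0,v0=uv-[40,30]
        r=cv2.cvtColor(cv2.resize(c['color'][v0:v0+60,u0:u0+80],None,fx=5,fy=5,interpolation=cv2.INTER_CUBIC),cv2.COLOR_RGB2BGR)
        a=np.radians(q2[2]); R=np.array([[np.cos(a),-np.sin(a),0],[np.sin(a),np.cos(a),0],[0,0,1]])
        p=(pix(c,b@R.T+[q2[0],q2[1],0])-[u0,v0]+.5)*5-.5
        for i in range(8):
            for j in range(i):
                if np.sum(abs(b[i]-b[j])>1e-6)==1: cv2.line(r,p[i].astype(int).tolist(),p[j].astype(int).tolist(),(255,0,0),1)
        rows.append(r)
cv2.imwrite('pics/z3.png',np.vstack([np.hstack(rows[:2]),np.hstack(rows[2:])]))
E
```

```text
top0 {'wood': [16, 102, 112], 'bris': [21, 64, 104], 'table': [22, 53, 124], 'soap': [22, 123, 141], 'shad': [22, 57, 80]}
side0 {'wood': [14, 164, 138], 'soap': [21, 119, 156], 'table': [20, 51, 141], 'cup': [26, 9, 199]}
top0 brush [ 0.4456  0.283  97.3   ] 0.749
([np.float64(0.4456), np.float64(0.283), np.float64(97.3)], np.float64(0.749))
top0 soap [ 4.393e-01 -6.620e-02  1.160e+02] 0.173
side0 brush [  0.4409   0.3292 101.4   ] 0.103
([np.float64(0.4407), np.float64(0.3291), np.float64(101.3)], np.float64(0.166))
side0 soap [ 4.396e-01 -6.850e-02  1.129e+02] 0.157
```

View pics/z3.png

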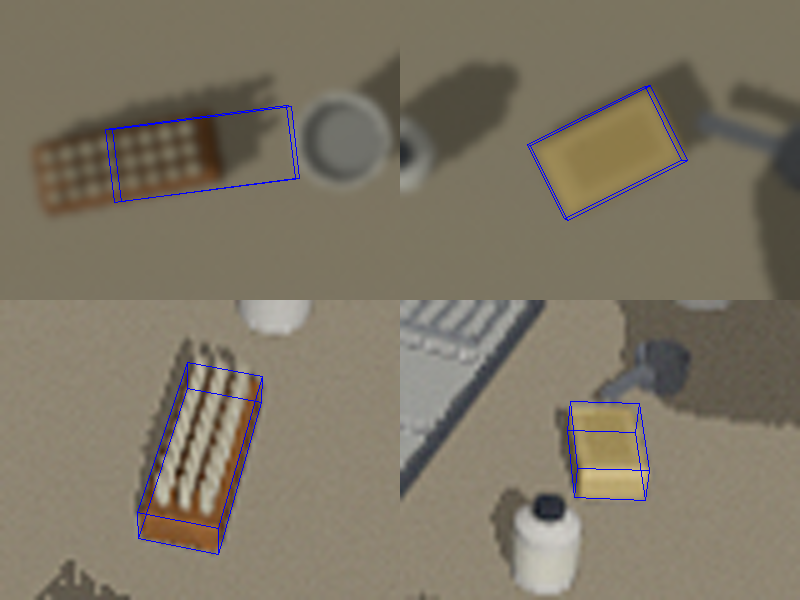

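In the top row, the soap box fits at the right, but the brush fit at the left latched onto a wrong mask. In the bottom row (side view), both wireframes sit on the brush and the soap. I take the brush at (0.441, 0.329, 101°) and the soap at (0.439, -0.067, 115°), and start moving.

Request:
step_arm(targets=[[1,0.81,1,0,0.437],[1,0.81,1,0,0.437],[1,0.81,1,0,0.437],[1,0.81,1,0,0.437],[1,0.81,1,0,0.437],[1,0.81,1,0,0.437],[1,0.81,1,0,0.437],[1,0.81,1,0,0.437],[1,0.81,1,0,0.437],[1,0.81,1,0,0.437]])

```text
time_s: 1.1
position: [0.4401, -0.3275, 0.2302]
tcp_rot: [[-0.192, 0.981, -0.001], [0.981, 0.192, 0.001], [0.001, -0.001, -1.0]]
force: [0.3, -0.0, 0.6]
opening: 0.997
grasp_force: 0.0
```

Request:
step_arm(targets=[[1,0,1,0,0],[1,0,1,0,0],[1,0,1,0,0],[1,0,1,0,0],[1,0,1,0,0],[1,0,1,0,0]])

```text
time_s: 1.7
position: [0.4377, -0.0724, 0.2302]
tcp_rot: [[-0.194, 0.981, -0.003], [0.981, 0.194, 0.003], [0.004, -0.003, -1.0]]
force: [-1.0, -0.5, -0.6]
opening: 1.001
grasp_force: 0.0
```

Request:
step_arm(targets=[[1,0,1,0,0],[1,0,1,0,0],[1,0,1,0,0],[1,0,1,0,0],[1,0,1,0,0],[1,0,1,0,0]])

```text
time_s: 2.3
position: [0.44, 0.1764, 0.2306]
tcp_rot: [[-0.195, 0.981, 0.001], [0.981, 0.195, 0.002], [0.002, 0.002, -1.0]]
force: [-0.3, -1.0, -0.2]
opening: 1.001
grasp_force: 0.0
```

Request:
step_arm(targets=[[1,0,0.63,0,0],[1,0,0.63,0,0],[1,0,0.63,0,0],[1,0,0.63,0,0],[1,0,0.63,0,0],[1,0,0.63,0,0]])

```text
time_s: 2.9
position: [0.4402, 0.3275, 0.2301]
tcp_rot: [[-0.189, 0.982, -0.001], [0.982, 0.189, -0.002], [-0.001, -0.001, -1.0]]
force: [-0.0, -0.9, -0.5]
opening: 0.998
grasp_force: 0.0
```

```bash
cat > st.py <<'E'
from h import *
s=read_state(); R=s['tcp_rot']; a=np.degrees(np.arctan2(R[1,1],R[0,1]))
print(round(s['time_s'],2),'tcp',s['position'].round(4),'psi',a.round(2),'op',round(s['opening'],3),'gf',round(s['grasp_force'],1),'F',s['force'].round(1),'j',s['joint_positions'].round(0))
E
python3 st.py
```

```text
2.9 tcp [0.4402 0.3275 0.2301] psi 10.88 op 0.998 gf 0.0 F [-0.  -0.9 -0.5] j [25. 24. 93. -0. 63. 14.]
```

Request:
step_arm(targets=[[1,0,0,-0.2,0],[1,0,0,-0.4,0],[1,0,0,-0.55,0],[1,0,0,-0.7,0],[1,0,0,-0.8,0],[1,0,0,-0.844,0],[1,0,0,-0.844,0]])

```text
time_s: 3.6
position: [0.4397, 0.3274, 0.0185]
tcp_rot: [[-0.188, 0.982, -0.003], [0.982, 0.188, -0.002], [-0.001, -0.003, -1.0]]
force: [0.8, 0.1, 0.2]
opening: 1.001
grasp_force: 0.0
```

```bash
python3 - <<'E'
from h import *
c=shot('side','s1'); uv=pix(c,[[.44,.327,.02]])[0].astype(int); u,v=np.maximum(uv-[60,45],0)
cv2.imwrite('pics/s1c.png',cv2.cvtColor(cv2.resize(c['color'][v:v+90,u:u+120],None,fx=6,fy=6,interpolation=cv2.INTER_CUBIC),cv2.COLOR_RGB2BGR))
E
python3 st.py
```

```text
3.65 tcp [0.4405 0.3282 0.0197] psi 10.88 op 0.999 gf 0.0 F [-0.2  0.2  0.5] j [ 25.  43. 101.  -0.  36.  14.]
```

View pics/s1c.png

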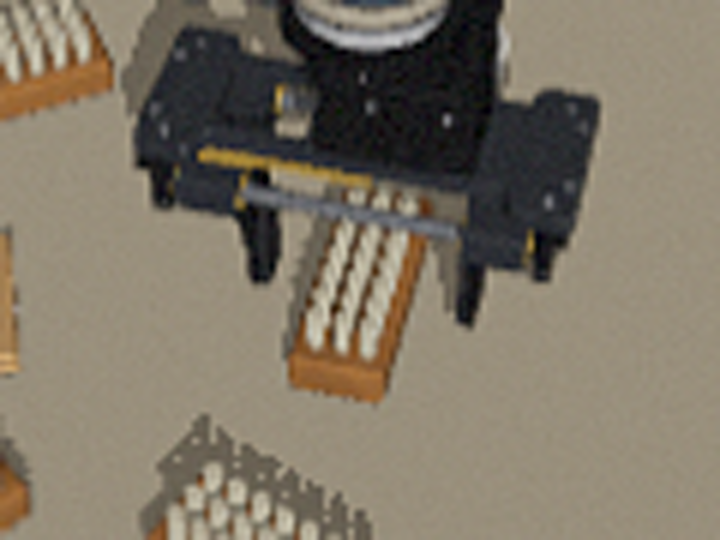

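The brush at (350,320) lies between the fingers at (262,240) and (470,290) and is aligned with them. Closing now.

Request:
step_arm(targets=[[-1,0,0,0,0],[-1,0,0,0,0],[-1,0,0,0,0],[-1,0,0,0,0],[-1,0,0,0,0],[-1,0,0,0,0],[-1,0,0,0,0],[-1,0,0,0,0]])

```text
time_s: 4.45
position: [0.44, 0.3295, 0.0197]
tcp_rot: [[-0.191, 0.982, 0.0], [0.982, 0.191, 0.0], [0.0, 0.0, -1.0]]
force: [0.3, 0.1, 1.6]
opening: 0.499
grasp_force: 30.0
```

```bash
python3 st.py
```

```text
4.45 tcp [0.44   0.3295 0.0197] psi 11.0 op 0.499 gf 30.0 F [0.3 0.1 1.6] j [ 25.  43. 101.   0.  36.  14.]
```

Request:
step_arm(targets=[[-1,0,0,0.1,0],[-1,0,0,0.3,0],[-1,0,0,0.48,0],[-1,0.76,-0.886,0.48,0.439],[-1,0.76,-0.886,0.48,0.439],[-1,0.76,-0.886,0.48,0.439],[-1,0.76,-0.886,0.48,0.439],[-1,0.76,-0.886,0.48,0.439],[-1,0.76,-0.886,0.48,0.439],[-1,0.76,-0.886,0.48,0.439],[-1,0.76,-0.886,0.48,0.439],[-1,0.76,-0.886,0.48,0.439],[-1,0.76,-0.886,0.48,0.439],[-1,0.76,-0.886,0.48,0.439],[-1,0.76,-0.886,0.48,0.439]])

```text
time_s: 5.95
position: [0.6296, 0.1079, 0.1391]
tcp_rot: [[-1.0, 0.001, -0.001], [0.001, 1.0, 0.0], [0.001, 0.0, -1.0]]
force: [0.3, 0.2, -0.5]
opening: 0.502
grasp_force: 30.0
```

Request:
step_arm(targets=[[-1,0,0,-0.15,0],[-1,0,0,-0.3,0],[-1,0,0,-0.3,0]])

```text
time_s: 6.25
position: [0.6254, 0.1079, 0.0595]
tcp_rot: [[-1.0, 0.001, -0.012], [0.001, 1.0, -0.0], [0.012, -0.0, -1.0]]
force: [-1.3, 0.7, -1.8]
opening: 0.502
grasp_force: 30.0
```

```bash
cat > look.py <<'E'
import sys
from h import *
f,x,y,z=sys.argv[1],*map(float,sys.argv[2:5]); out=[]
for n in('side','top'):
    c=shot(n,f+n); uv=pix(c,[[x,y,z]])[0].astype(int)
    w,h=(110,80) if n=='side' else (80,58)
    u,v=np.maximum(uv-[w//2,h//2],0); print(n,'origin',u,v,'scale',400/w)
    out.append(cv2.resize(c['color'][v:v+h,u:u+w],(400,290),interpolation=cv2.INTER_CUBIC))
cv2.imwrite(f'pics/{f}.png',cv2.cvtColor(cv2.convertScaleAbs(np.hstack(out),alpha=1.3),cv2.COLOR_RGB2BGR))
E
python3 look.py p1 .63 .107 .04; python3 st.py
```

```text
side origin 173 154 scale 3.6363636363636362
top origin 200 141 scale 5.0
6.35 tcp [0.6296 0.108  0.0642] psi 89.99 op 0.501 gf 30.0 F [ 0.6 -0.2  0.8] j [ -0.  43.  87.  -0.  50. -90.]
```

View pics/p1.png

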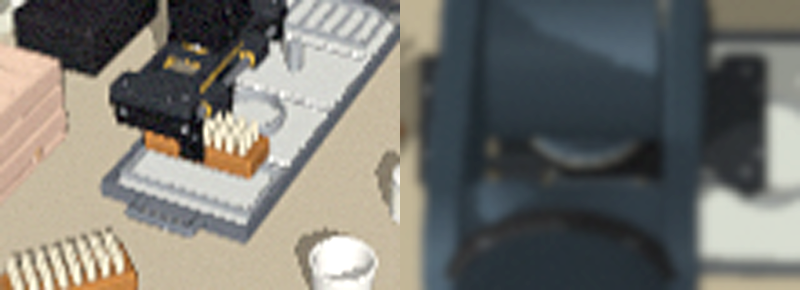

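The side crop shows the brush over the trough, parallel to it. The tray's bottom corner is at (245,243). I'll check the tray against the model in the side view before lowering.

```bash
python3 - <<'E'
from h import *
c=load('p1side'); f=lambda p:((pix(c,p)-[173,154]+.5)*3.636).round(0).tolist()
x,y=.63,-.043
print('tray',f([[x-.075,y+.207,0],[x-.075,y+.207,.018],[x+.075,y+.207,.018]]),'trough in',f([[x-.064,y+.181,.016],[x-.064,y+.119,.016]]))
x,y=.6296,.108
print('brush near end',f([[x-.055,y+.022,.045],[x-.055,y-.022,.045],[x-.055,y-.022,.067]]))
c=load('side0');s=1
r=cv2.cvtColor(cv2.resize(c['color'][140:225,195:295],None,fx=6,fy=6,interpolation=cv2.INTER_CUBIC),cv2.COLOR_RGB2BGR)
def draw(P,col): cv2.polylines(r,[((pix(c,P)-[195,140]+.5)*6-.5).astype(np.int32).reshape(-1,1,2)],True,col,1)
def rect(x,y,a,b,z): return [[x+s*a/2,y+t*b/2,z] for s,t in((1,1),(1,-1),(-1,-1),(-1,1))]
x0,y0=.63,-.043
draw(rect(x0,y0,.15,.414,.018),(0,0,255))
draw(rect(x0,y0+.15,.128,.062,.016),(255,0,0)); draw(rect(x0,y0-.15,.098,.066,.016),(255,0,0))
t=np.linspace(0,6.28,40); C=lambda y,d,z:np.c_[x0+d/2*np.cos(t),y+d/2*np.sin(t),0*t+z]
draw(C(y0+.05,.067,.022),(255,0,0)); draw(C(y0-.05,.016,.042),(255,0,0))
cv2.imwrite('pics/z4.png',r)
E
```

```text
tray [[250.0, 245.0], [250.0, 229.0], [103.0, 182.0]] trough in [[252.0, 210.0], [281.0, 170.0]]
brush near end [[247.0, 177.0], [268.0, 149.0], [269.0, 130.0]]
```

View pics/z4.png

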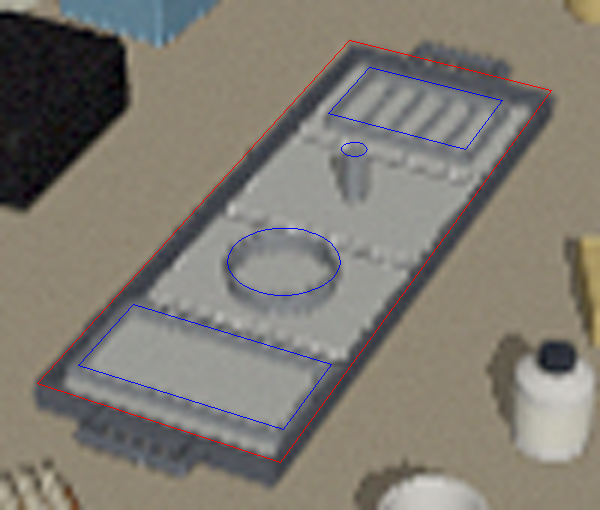

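Request:
step_arm(targets=[[-1,0,0,-0.08,0],[-1,0,0,-0.12,0],[-1,0,0,-0.14,0],[-1,0,0,-0.14,0]])

```text
time_s: 6.75
position: [0.6301, 0.1079, 0.0299]
tcp_rot: [[-1.0, -0.0, 0.0], [-0.0, 1.0, -0.0], [-0.0, -0.0, -1.0]]
force: [-0.3, 0.7, -0.4]
opening: 0.5
grasp_force: 30.0
```

```bash
python3 st.py
```

```text
6.75 tcp [0.6301 0.1079 0.0299] psi 90.01 op 0.5 gf 30.0 F [-0.3  0.7 -0.4] j [ -0.  46.  87.  -0.  46. -90.]
```

Request:
step_arm(targets=[[-1,0,0,-0.007,0],[-1,0,0,-0.007,0],[0.4,0,0,-0.007,0],[0.4,0,0,-0.007,0],[0.4,0,0,-0.007,0],[0.4,0,0,-0.007,0],[0.4,0,0,-0.007,0],[0.4,0,0,0.1,0],[0.4,0,0,0.3,0],[0.4,0,0,0.5,0],[0.4,0,0,0.6,0],[0.4,0,0,0.6,0]])

```text
time_s: 7.95
position: [0.6332, 0.108, 0.1849]
tcp_rot: [[-1.0, -0.0, 0.011], [-0.0, 1.0, -0.0], [-0.011, -0.0, -1.0]]
force: [0.6, 1.0, 0.1]
opening: 0.698
grasp_force: 0.0
```

```bash
python3 st.py
```

```text
7.95 tcp [0.6332 0.108  0.1849] psi 90.02 op 0.698 gf 0.0 F [0.6 1.  0.1] j [ -0.  34.  82.  -0.  63. -90.]
```

Request:
step_arm(targets=[[1,-0.764,-0.7,0,-0.361],[1,-0.764,-0.7,0,-0.361],[1,-0.764,-0.7,0,-0.361],[1,-0.764,-0.7,0,-0.361],[1,-0.764,-0.7,0,-0.361],[1,-0.764,-0.7,0,-0.361],[1,-0.764,-0.7,0,-0.361],[1,-0.764,-0.7,0,-0.361],[1,-0.764,-0.7,0,-0.361],[1,-0.764,-0.7,0,-0.361]])

```text
time_s: 8.95
position: [0.4385, -0.0669, 0.1789]
tcp_rot: [[-0.425, 0.905, -0.002], [0.905, 0.425, 0.001], [0.001, -0.001, -1.0]]
force: [-0.5, 0.1, 0.4]
opening: 1.0
grasp_force: 0.0
```

```bash
python3 st.py; python3 look.py p2 .63 .107 .04
```

```text
8.95 tcp [ 0.4385 -0.0669  0.1789] psi 25.14 op 1.0 gf 0.0 F [-0.5  0.1  0.4] j [-23.  21. 110.  -0.  48. -48.]
side origin 173 154 scale 3.6363636363636362
top origin 200 141 scale 5.0
```

View pics/p2.png

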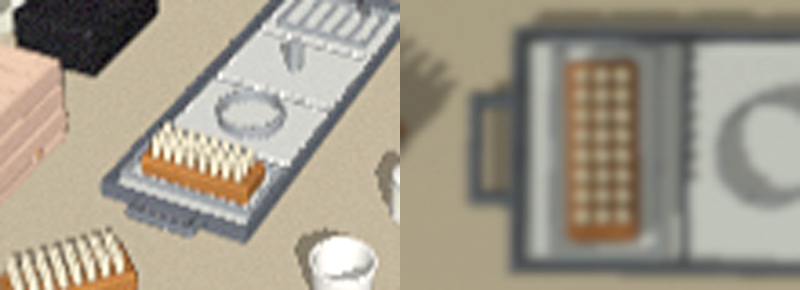

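The brush lies in the trough with clear margins: in the top crop it spans (567–637, 60–240), inside the walls. Next is the soap.

Request:
step_arm(targets=[[1,0,0,-0.2,0],[1,0,0,-0.4,0],[1,0,0,-0.55,0],[1,0,0,-0.644,0],[1,0,0,-0.644,0],[1,0,0,-0.644,0],[-1,0,0,-0.644,0],[-1,0,0,-0.644,0],[-1,0,0,-0.644,0],[-1,0,0,-0.644,0],[-1,0,0,-0.644,0],[-1,0,0,-0.644,0],[-1,0,0,-0.644,0]])

```text
time_s: 10.35
position: [0.4394, -0.0672, 0.0189]
tcp_rot: [[-0.423, 0.906, 0.001], [0.906, 0.423, -0.0], [-0.001, 0.001, -1.0]]
force: [0.9, 0.1, 5.2]
opening: 0.572
grasp_force: 29.9
```

```bash
python3 st.py
```

```text
10.35 tcp [ 0.4394 -0.0672  0.0189] psi 25.04 op 0.572 gf 29.9 F [0.9 0.1 5.2] j [-23.  40. 116.   0.  23. -48.]
```

Request:
step_arm(targets=[[-1,0,0,0.1,0],[-1,0,0,0.3,0],[-1,0,0,0.48,0],[-1,0.763,-0.503,0.48,0.361],[-1,0.763,-0.503,0.48,0.361],[-1,0.763,-0.503,0.48,0.361],[-1,0.763,-0.503,0.48,0.361],[-1,0.763,-0.503,0.48,0.361],[-1,0.763,-0.503,0.48,0.361],[-1,0.763,-0.503,0.48,0.361],[-1,0.763,-0.503,0.48,0.361],[-1,0.763,-0.503,0.48,0.361],[-1,0.763,-0.503,0.48,0.361],[-1,0.763,-0.503,0.3,0.361],[-1,0.763,-0.503,0.18,0.361],[-1,0.763,-0.503,0.18,0.361]])

```text
time_s: 11.95
position: [0.6259, -0.1909, 0.0588]
tcp_rot: [[-1.0, 0.001, -0.01], [0.001, 1.0, 0.005], [0.01, 0.005, -1.0]]
force: [-0.9, -0.1, -2.2]
opening: 0.571
grasp_force: 29.9
```

```bash
python3 look.py p3 .63 -.193 .03; python3 st.py
```

```text
side origin 209 114 scale 3.6363636363636362
top origin 299 141 scale 5.0
12.05 tcp [ 0.6296 -0.1927  0.0633] psi 89.97 op 0.576 gf 29.9 F [ 0.2  0.1 -1.4] j [ -27.   45.   84.   -0.   52. -117.]
```

View pics/p3.png

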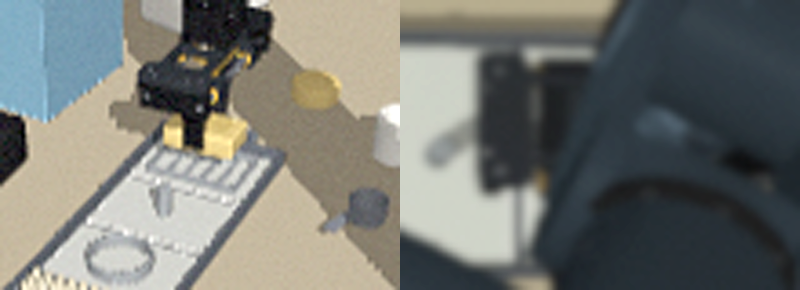

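The side crop shows the soap at (205,138), held above the ribbed dish and square to it. Lowering.

Request:
step_arm(targets=[[-1,0,0,-0.08,0],[-1,0,0,-0.12,0],[-1,0,0,-0.132,0],[-1,0,0,-0.132,0],[-1,0,0,-0.132,0]])

```text
time_s: 12.55
position: [0.6305, -0.1931, 0.0316]
tcp_rot: [[-1.0, -0.0, 0.002], [-0.0, 1.0, -0.001], [-0.002, -0.001, -1.0]]
force: [-0.5, -0.2, -0.9]
opening: 0.571
grasp_force: 29.9
```

```bash
python3 st.py
```

```text
12.55 tcp [ 0.6305 -0.1931  0.0316] psi 90.01 op 0.571 gf 29.9 F [-0.5 -0.2 -0.9] j [ -27.   47.   84.   -0.   48. -117.]
```

Then release and rise. The bottle is next.

Request:
step_arm(targets=[[-1,0,0,-0.006,0],[-1,0,0,-0.006,0],[0.4,0,0,-0.006,0],[0.4,0,0,-0.006,0],[0.4,0,0,-0.006,0],[0.4,0,0,-0.006,0],[0.4,0,0,0.1,0],[0.4,0,0,0.3,0],[0.4,0,0,0.5,0],[0.4,0,0,0.6,0],[0.4,0,0,0.6,0],[0.4,0,0,0.6,0]])

```text
time_s: 13.75
position: [0.6296, -0.1927, 0.1808]
tcp_rot: [[-1.0, -0.0, 0.0], [-0.0, 1.0, -0.0], [-0.0, -0.0, -1.0]]
force: [0.2, 0.2, -1.5]
opening: 0.702
grasp_force: 0.0
```

```bash
python3 st.py
```

```text
13.75 tcp [ 0.6296 -0.1927  0.1808] psi 90.01 op 0.702 gf 0.0 F [ 0.2  0.2 -1.5] j [ -27.   36.   80.   -0.   64. -117.]
```

Request:
step_arm(targets=[[1,-0.764,1,0,0],[1,-0.764,1,0,0],[1,-0.764,1,0,0],[1,-0.764,1,0,0],[1,-0.764,1,0,0],[1,-0.764,1,0,0],[1,-0.764,1,0,0],[1,-0.764,1,0,0],[1,-0.764,1,0,0]])

```text
time_s: 14.65
position: [0.4398, 0.0566, 0.18]
tcp_rot: [[-1.0, -0.001, 0.0], [-0.001, 1.0, -0.001], [-0.0, -0.001, -1.0]]
force: [0.8, -0.0, -0.2]
opening: 0.995
grasp_force: 0.0
```

```bash
python3 st.py; python3 look.py p4 .63 -.193 .03; python3 - <<'E'
from fit import *
for n in('p4side',): print(fit(load(n),np.r_[cyl(.044,.046),cyl(.021,.062)],'white',[.438,.062,0],yaw=False))
E
```

```text
14.65 tcp [0.4398 0.0566 0.18  ] psi 90.04 op 0.995 gf 0.0 F [ 0.8 -0.  -0.2] j [ -7.  21. 110.  -0.  48. -97.]
side origin 209 114 scale 3.6363636363636362
top origin 299 141 scale 5.0
([np.float64(0.4383), np.float64(0.0659), 0], np.float64(0.206))
```

View pics/p4.png

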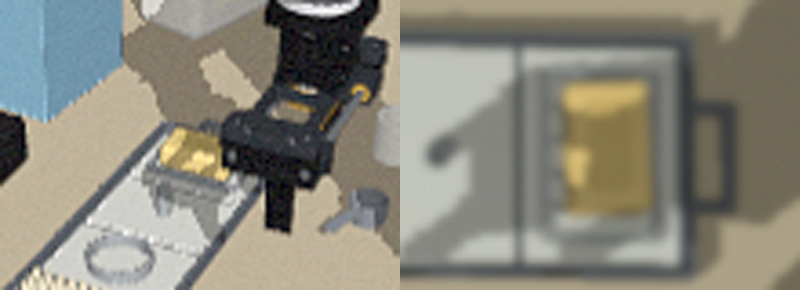

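The soap sits square inside the dish: in the top crop it spans (562–652, 80–213), within the rim. Going down on the bottle.

Request:
step_arm(targets=[[1,0,0.026,-0.1,0],[1,0,0.026,-0.3,0],[1,0,0.026,-0.45,0],[1,0,0.026,-0.55,0],[1,0,0.026,-0.6,0],[1,0,0.026,-0.6,0],[-1,0,0.026,-0.6,0],[-1,0,0.026,-0.6,0],[-1,0,0.026,-0.6,0],[-1,0,0.026,-0.6,0],[-1,0,0.026,-0.6,0],[-1,0,0.026,-0.6,0],[-1,0,0.026,-0.6,0],[-1,0,0.026,-0.6,0]])

```text
time_s: 16.15
position: [0.439, 0.0637, 0.0308]
tcp_rot: [[-1.0, -0.0, 0.001], [-0.0, 1.0, -0.0], [-0.001, -0.0, -1.0]]
force: [-0.1, 0.7, 4.3]
opening: 0.501
grasp_force: 30.0
```

```bash
python3 st.py
```

```text
16.15 tcp [0.439  0.0637 0.0308] psi 90.02 op 0.501 gf 30.0 F [-0.1  0.7  4.3] j [ -6.  39. 116.  -0.  25. -96.]
```

Request:
step_arm(targets=[[-1,0,0,0.1,0],[-1,0,0,0.3,0],[-1,0,0,0.4,0],[-1,0.764,-0.226,0.4,0],[-1,0.764,-0.226,0.4,0],[-1,0.764,-0.226,0.4,0],[-1,0.764,-0.226,0.4,0],[-1,0.764,-0.226,0.4,0],[-1,0.764,-0.226,0.4,0],[-1,0.764,-0.226,0.25,0],[-1,0.764,-0.226,0.15,0],[-1,0.764,-0.226,0.15,0],[-1,0.764,-0.226,0.15,0]])

```text
time_s: 17.45
position: [0.6281, 0.0078, 0.0678]
tcp_rot: [[-1.0, -0.001, -0.003], [-0.001, 1.0, 0.001], [0.003, 0.001, -1.0]]
force: [0.2, -0.4, 0.3]
opening: 0.497
grasp_force: 30.0
```

```bash
python3 look.py p5 .63 .007 .03; python3 st.py
```

```text
side origin 186 141 scale 3.6363636363636362
top origin 233 141 scale 5.0
17.55 tcp [0.6302 0.0074 0.0695] psi 90.03 op 0.497 gf 30.0 F [ 0.2 -1.1 -0.7] j [  -9.   42.   88.    0.   49. -100.]
```

View pics/p5.png

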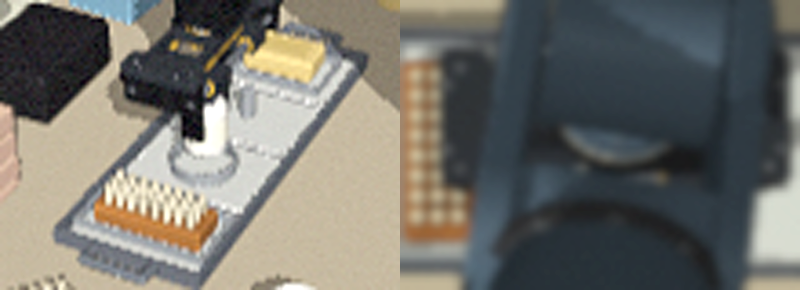

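The side crop shows the bottle centred above the collar at (203,160). Lowering, then releasing.

Request:
step_arm(targets=[[-1,0,0,-0.06,0],[-1,0,0,-0.1,0],[-1,0,0,-0.12,0],[-1,0,0,-0.12,0],[-1,0,0,-0.12,0]])

```text
time_s: 18.05
position: [0.629, 0.0073, 0.0386]
tcp_rot: [[-1.0, -0.001, -0.002], [-0.001, 1.0, 0.0], [0.002, 0.0, -1.0]]
force: [-2.3, -0.7, 7.1]
opening: 0.5
grasp_force: 30.0
```

```bash
python3 st.py
```

```text
18.05 tcp [0.629  0.0073 0.0386] psi 90.03 op 0.5 gf 30.0 F [-2.3 -0.7  7.1] j [  -9.   45.   89.   -0.   46. -100.]
```

Request:
step_arm(targets=[[0.4,0,0,0,0],[0.4,0,0,0,0],[0.4,0,0,0,0],[0.4,0,0,0,0],[0.4,0,0,0,0],[0.4,0,0,0.1,0],[0.4,0,0,0.3,0],[0.4,0,0,0.5,0],[0.4,0,0,0.6,0],[0.4,0,0,0.6,0]])

```text
time_s: 19.05
position: [0.6329, 0.0067, 0.1932]
tcp_rot: [[-1.0, -0.0, 0.01], [-0.0, 1.0, -0.002], [-0.01, -0.002, -1.0]]
force: [0.3, 0.0, 0.5]
opening: 0.699
grasp_force: 0.0
```

Request:
step_arm(targets=[[1,-0.738,-1,0,0],[1,-0.738,-1,0,0],[1,-0.738,-1,0,0],[1,-0.738,-1,0,0],[1,-0.738,-1,0,0],[1,-0.738,-1,0,0],[1,-0.738,-1,0,0],[1,-0.738,-1,0,0],[1,-0.738,-1,0,0]])

```text
time_s: 19.95
position: [0.4453, -0.2419, 0.1874]
tcp_rot: [[-1.0, 0.0, -0.001], [0.0, 1.0, 0.002], [0.001, 0.002, -1.0]]
force: [-0.3, 0.3, 0.2]
opening: 0.996
grasp_force: 0.0
```

```bash
python3 st.py; python3 look.py p6 .63 .007 .03; python3 - <<'E'
from fit import *
print(fit(load('p6top'),cyl(.056,.05),'white',[.445,-.327,0],yaw=False))
E
```

```text
19.95 tcp [ 0.4453 -0.2419  0.1874] psi 89.99 op 0.996 gf 0.0 F [-0.3  0.3  0.2] j [ -41.   25.  101.    0.   54. -131.]
side origin 186 141 scale 3.6363636363636362
top origin 233 141 scale 5.0
([np.float64(0.4483), np.float64(-0.2037), 0], np.float64(1.0))
```

View pics/p6.png

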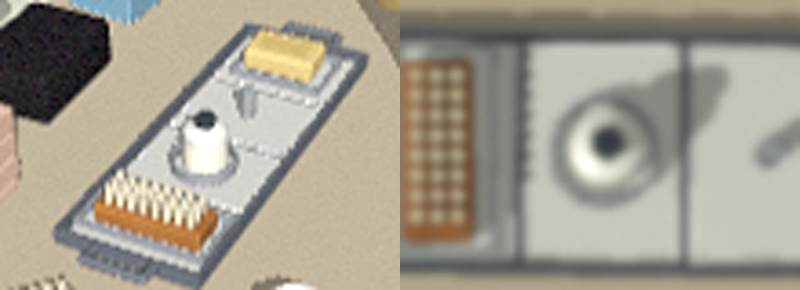

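The bottle stands upright in the collar: (205,145) in the side view and (608,143) in the top view. Now the roll.

Request:
step_arm(targets=[[1,0,-0.34,0,0],[1,0,-0.34,0,0],[1,0,-0.34,-0.1,0],[1,0,-0.34,-0.3,0],[1,0,-0.34,-0.4,0],[1,0,-0.34,-0.4,0]])

```text
time_s: 20.65
position: [0.4442, -0.3243, 0.0844]
tcp_rot: [[-1.0, -0.003, -0.006], [-0.003, 1.0, 0.007], [0.006, 0.007, -1.0]]
force: [0.2, 0.7, 0.9]
opening: 1.001
grasp_force: 0.0
```

```bash
python3 st.py; python3 look.py p7 .445 -.327 .04
```

```text
20.65 tcp [ 0.4442 -0.3243  0.0844] psi 90.14 op 1.001 gf 0.0 F [0.2 0.7 0.9] j [ -48.   37.   99.    0.   44. -138.]
side origin 263 107 scale 3.6363636363636362
top origin 346 202 scale 5.0
```

View pics/p7.png

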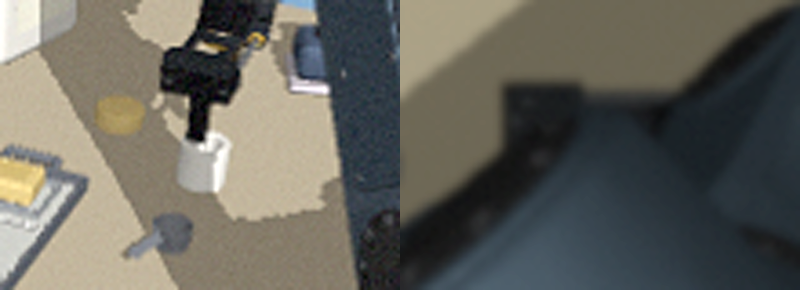

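The side crop shows the roll at (203,165), with the near finger at (198,118) in line in front of it. Descending.

Request:
step_arm(targets=[[1,0,0,-0.08,0],[1,0,0,-0.16,0],[1,0,0,-0.236,0],[1,0,0,-0.236,0],[-1,0,0,-0.236,0],[-1,0,0,-0.236,0],[-1,0,0,-0.236,0],[-1,0,0,-0.236,0],[-1,0,0,-0.236,0],[-1,0,0,-0.236,0],[-1,0,0,-0.236,0]])

```text
time_s: 21.85
position: [0.4454, -0.3279, 0.0296]
tcp_rot: [[-1.0, 0.0, 0.0], [0.0, 1.0, -0.0], [-0.0, -0.0, -1.0]]
force: [-0.5, 1.7, 5.9]
opening: 0.636
grasp_force: 30.0
```

```bash
python3 st.py
```

```text
21.85 tcp [ 0.4454 -0.3279  0.0296] psi 90.0 op 0.636 gf 30.0 F [-0.5  1.7  5.9] j [ -48.   42.  101.    0.   37. -138.]
```

Request:
step_arm(targets=[[-1,0,0,0.1,0],[-1,0,0,0.3,0],[-1,0,0,0.44,0],[-1,0.74,0.94,0.44,0],[-1,0.74,0.94,0.44,0],[-1,0.74,0.94,0.44,0],[-1,0.74,0.94,0.44,0],[-1,0.74,0.94,0.44,0],[-1,0.74,0.94,0.44,0],[-1,0.74,0.94,0.44,0],[-1,0.74,0.94,0.44,0],[-1,0.74,0.94,0.3,0],[-1,0.74,0.94,0.22,0],[-1,0.74,0.94,0.22,0],[-1,0.74,0.94,0.22,0]])

```text
time_s: 23.35
position: [0.6295, -0.0941, 0.0839]
tcp_rot: [[-1.0, 0.002, -0.001], [0.002, 1.0, 0.0], [0.001, 0.0, -1.0]]
force: [0.6, 0.2, -0.1]
opening: 0.637
grasp_force: 30.0
```

```bash
python3 st.py; python3 look.py p8 .63 -.093 .05
```

```text
23.35 tcp [ 0.6295 -0.0941  0.0839] psi 89.91 op 0.637 gf 30.0 F [ 0.6  0.2 -0.1] j [ -19.   42.   87.   -0.   52. -108.]
side origin 198 122 scale 3.6363636363636362
top origin 267 140 scale 5.0
```

View pics/p8.png

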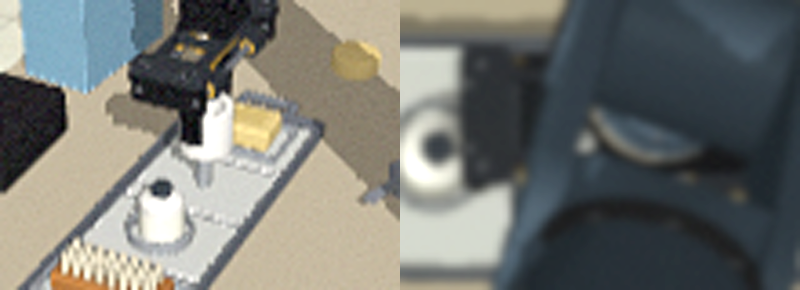

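The roll at (208,140) is directly above the post at (205,175). Lowering slowly.

Request:
step_arm(targets=[[-1,0,0,-0.05,0],[-1,0,0,-0.1,0],[-1,0,0,-0.14,0],[-1,0,0,-0.17,0],[-1,0,0,-0.185,0],[-1,0,0,-0.185,0],[-1,0,0,-0.185,0]])

```text
time_s: 24.15
position: [0.6303, -0.0927, 0.0377]
tcp_rot: [[-1.0, -0.0, -0.0], [-0.0, 1.0, 0.0], [0.0, 0.0, -1.0]]
force: [-0.5, 0.4, 0.8]
opening: 0.641
grasp_force: 30.0
```

```bash
python3 st.py
```

```text
24.15 tcp [ 0.6303 -0.0927  0.0377] psi 90.02 op 0.641 gf 30.0 F [-0.5  0.4  0.8] j [ -18.   46.   88.    0.   47. -108.]
```

Request:
step_arm(targets=[[0.6,0,0,0,0],[0.6,0,0,0,0],[0.6,0,0,0,0],[0.6,0,0,0,0],[0.6,0,0,0,0],[0.6,0,0,0.1,0],[0.6,0,0,0.3,0],[0.6,0,0,0.5,0],[0.6,0,0,0.7,0],[0.6,0,0,0.7,0]])

```text
time_s: 25.15
position: [0.6352, -0.0943, 0.2214]
tcp_rot: [[-1.0, -0.0, 0.016], [-0.001, 1.0, -0.005], [-0.016, -0.005, -1.0]]
force: [1.4, 0.2, 0.6]
opening: 0.798
grasp_force: 0.0
```

Request:
step_arm(targets=[[0.6,-0.75,-0.9,0,0],[0.6,-0.75,-0.9,0,0],[0.6,-0.75,-0.9,0,0],[0.6,-0.75,-0.9,0,0],[0.6,-0.75,-0.9,0,0],[0.6,-0.75,-0.9,0,0],[0.6,-0.75,-0.9,0,0],[0.6,-0.75,-0.9,0,0],[0.6,-0.75,-0.9,0,0],[0.6,-0.75,-0.9,0,0]])

```text
time_s: 26.15
position: [0.4436, -0.3165, 0.2126]
tcp_rot: [[-1.0, -0.002, -0.0], [-0.002, 1.0, 0.001], [0.0, 0.001, -1.0]]
force: [0.0, -0.8, 0.6]
opening: 0.801
grasp_force: 0.0
```

```bash
python3 st.py; python3 look.py p9 .63 -.07 .03
```

```text
26.15 tcp [ 0.4436 -0.3165  0.2126] psi 90.14 op 0.801 gf 0.0 F [ 0.  -0.8  0.6] j [ -47.   25.   95.    0.   60. -137.]
side origin 196 130 scale 3.6363636363636362
top origin 259 141 scale 5.0
```

View pics/p9.png

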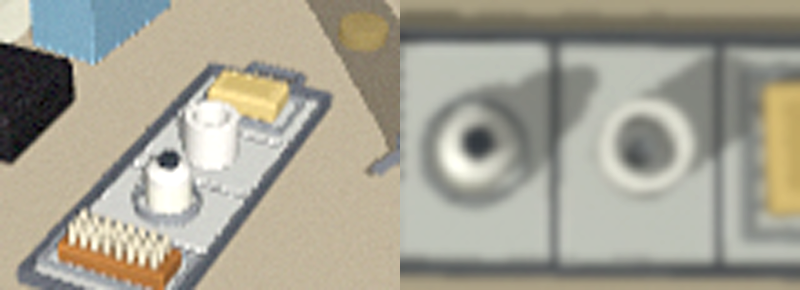

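All four are in their inserts. The roll stands over the post, whose top shows in the bore at (640,150), and the bottle, brush and soap are seated. Handing in.

```bash
python3 -c "
from rig import *
print(hand_in())"
```

```text
the job is handed in; nothing more can be done
None
```

I handed the job in at about 26 s of the 128 s allowed, with brush, soap bar, bottle and roll placed in that order and seated in their inserts in the last pictures, and the dosing cup and round soap never touched.

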